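# Stack the shallow component box on the deep one

## Task

Stack the shallow long component box on top of the deep long one, lined up with it, so that the recesses in its base lock over the two lugs on the deep box's lid and it sits fully home and level. Lower it into place in the gripper rather than dropping it, leave the deep box standing about where it is, and leave the short one-lug box alone.

Things in the scene. Friction and masses are not known exactly. Their poses are not given: they have to be found in the camera images.
- shallow_box_center (a point): Centre of the shallow long box, 25 mm above its underside. Loose, black with grey lid, smooth sides: 112 long (x), 56 wide (y; grip across this), 50 mm high to the lid's top, 0.25 kg. Two lugs on its lid at x = -34 and +34, 12 high; beneath them two square recesses, 28 x 28 and 14 deep, in its underside. Fits either way round. z is up.
- deep_box_lid (a point): Centre of the lid's top face of the deep long box: loose, 0.9 kg, same make and footprint (112 along x, 56 along y), but 80 mm high to this point. Lugs at x = -34 and +34, 12 high, 23 wide at the foot tapering to 10 at the top: recesses slide home from up to 8 mm off. Fully home, the shallow box's underside rests on this lid. z is up.
- short_box_center (a point): Centre, 25 mm above the underside, of the short box: loose, same make, but only 70 mm long (x), 56 wide (y), 50 high to the lid's top, a single 12 mm lug mid-lid. Fits no other box; leave it alone. (Round about: small parts up to 36 mm high between the boxes; behind them instruments and a bag, 0.2 m high, from world x = 0.495 on: carry in front of or above these.)

How it is judged:
On the way:
1. the shallow box is lowered in the gripper over the deep box, to less than 20 mm above its seat (contact force between the fingers and shallow_box above 0.5 N and horizontal distance between shallow_box_center and deep_box_lid below 0.02 m and z of shallow_box_center in the frame of deep_box_lid between 0.015 and 0.045 m), for 0.1 s.
At the end, for the whole second after the job is handed in: The shallow box rests locked over both lugs of the deep box: centres within 10 mm, underside within 4 mm of the lid, long sides aligned within 10 degrees either way round, both level within 3.4 degrees; the deep box is within 40 mm and the short box within 30 mm of where it began (horizontal distance between shallow_box_center and deep_box_lid below 0.01 m and z of shallow_box_center in the frame of deep_box_lid between 0.021 and 0.029 m and angle between the x axis of shallow_box_center and the x axis of deep_box_lid, either way round below 0.175 rad and angle between each of shallow_box_center, deep_box_lid's own z axis and vertical below 0.06 rad and linear speed of shallow_box below 0.02 m/s and distance of deep_box_lid from where it was at the start of the episode below 0.04 m and distance of short_box_center from where it was at the start of the episode below 0.03 m); the robot touches nothing.
It fails at once if the short box is moved from its place (by 30 mm or more) (distance of short_box_center from where it was at the start of the episode above 0.03 m).
It fails at once if the deep box is lifted or knocked over (height (world z) of deep_box_lid above 0.11 m or angle between deep_box_lid's own z axis and vertical above 0.4 rad).
It also fails if it takes over 37 s, if anything falls off the work surface, if the arm or the gripper's body presses on something with over 40 N, if the wrist force passes 120 N, or if a joint passes its speed limit or range.

## Robot

A 6-joint arm with a two-finger parallel gripper is mounted at the origin on a cart in front of the work surface, level with it; the furniture and walls round the work are solid. World frame = base frame: x ahead of the robot, y to its left, z up, the work surface at z = 0. Lengths are in m, angles in rad, forces in N, time in s.
With the tool pointing down it reaches from about 0.35 to 0.975 m from the base axis. Payload 4.9 kg.
Tool frame: the origin (TCP) lies at the very end of the fingers, on their centre line; the grasp point (between the pads) lies 19 mm behind it (manip.hold_point_z is the distance from the TCP to the grasp point, in m); z points along the fingers, y is the direction in which the jaws open and shut (so a half turn about z gives the same grasp; the last joint's range is limited). The gripper opens to 85 mm and grips with 20 to 120 N. Pads are 22 mm wide; open, the fingers measure 114 mm over their backs; the gripper's body (76 mm by 85 mm) begins 54 mm behind the grasp point. The pads swing forward as they close: fully open they stand 13 mm farther back than shut.
Start: joints at [-1.409, 0.053, 1.613, -0, 1.476, -0.119], TCP at [0.173, -0.601, 0.231] pointing down, gripper open.
Joint ranges: [-3.01, 3.01], [-1.01, 2.22], [0.06, 2.58], [-1.02, 4.17], [0.09, 2.62], [-3.14, 3.14]. Speed limits (rad/s): [2.57, 2.57, 3.14, 3.14, 3.14, 3.14].

## Interface

Orientations are given as a unit quaternion [w, x, y, z].
In Python, from plant import manip gives the robot as it stands. The module is installed in compiled form; this text tells all that it offers.
- The arm moves only by the shell command python3 -m creep 'ROWS'. ROWS is JSON, a list of rows, each a list of 7 numbers: the turn, a rotation vector about the tool's x, y, z in degrees, then the shift along the tool's x, y, z in m, then the opening, from 0 (shut) to 1 (fully open). In form: [[ax, ay, az, tx, ty, tz, jaw], ...]. A call has 1 to 20 rows; each row shifts and turns the commanded pose from where the row before left it, along the tool's axes as they then stand; what a row does not reach is not made up. A row lasts 1/12 s, in which the tool goes at most 41.7 mm and 7.16 degrees, less where a joint would pass 70% of its speed; a pose out of reach is approached as far as the arm can. A call is refused whole if a number of a shift passes 0.0417 or a number of a turn 7.16, either way. A call with a gripper value outside its range is refused whole. The fingers move at their own pace and stop on an object; the grip force is fixed at half the most. Time passes only in rows, so rows that do not move let the fingers close. It gives the time, the measured TCP pose, the force and the opening at its end, in the units of the state.
- manip.state(): the state, without advancing time (a new reading comes with each control period).
- manip.grab_frame(name): name is "scene" or "top"; returns the picture (480x640x3 uint8, blue, green, red); there is no depth.
- manip.get_calibration(name): a dict with "fx", "fy", "cx", "cy" (pixels), "dist" ([k1, k2, p1, p2, k3] as OpenCV has them; the pictures are not rectified), "xyz" and "attitude" of the camera in the world. Camera axes: x right, y down, z forward; pixel columns grow to the right and rows downward; lengths in m; the calibration is good to about 2 mm. A picture is of the moment at which its call begins. get_calibration takes no time and is no camera call.
- manip.job_done(): hands the job in, once; it reports no verdict.
Trained networks look in the newest picture that a camera, given by its name, has taken for a name from the list of things; names that differ only in an ending like _2 or _b are one class to them, and where a whole thing is asked for, a point or a joint stands for the part that bears it (a point fixed in the world has none). Each returns a list of dicts, best first, with "confidence" (0 to 1); they miss things now and then, are a little off and sometimes report something else, mostly with a low value. They report only what shows in the picture. A call takes as long as a camera call.
- manip.cut_out(target, camera): "pixels" (480x640 bool, what is visible of it) and "rect" ([left, top, right, bottom] in pixels, round what is visible of it).
The state is a dict: "time": time; "joint_pos": joint angles; "joint_vel": joint speeds; "joint_efforts": joint torques, N m; "tool_pos": TCP position; "tool_rot": TCP orientation; "contact_force": force on the tool from outside, world axes, zero at the start; "ft_torque": the same for the moment, N m; "gripper_width": opening from 0.0 (shut) to 1.0 (fully open).
Only numpy, scipy, OpenCV 4.12 (cv2) and the standard library are available. Lean on these libraries where they do the work, as an engineer would, in place of code of your own. Each camera call takes 0.05 s, during which the arm holds its last target.

## Working session

There is one attempt and no reset: what is moved stays moved. The work goes in short steps, Python scripts to look and compute and a shell command to move; the robot and the scene stay as the last step left them, time stands still between calls to the robot, and variables do not carry over. Pictures are saved under pics/ and viewed, and the job is handed in when it is done.

```bash
mkdir -p pics
python3 - <<'E'
from plant import manip
import cv2
s=manip.state(); print({k:s[k] for k in ("time","tool_pos","tool_rot","contact_force","gripper_width")}, manip.hold_point_z)
for c in ("scene","top"):
    print(c,manip.get_calibration(c))
    cv2.imwrite(f"pics/{c}0.png",manip.grab_frame(c))
E
```

```text
{'time': 0.0, 'tool_pos': array([ 0.17309497, -0.59991805,  0.23006405]), 'tool_rot': array([-1.01229768e-03,  9.90159007e-01,  1.39943253e-01, -3.85503200e-05]), 'contact_force': array([ 0.40525771, -0.32511415,  0.45115773]), 'gripper_width': 1.0018369945126724} 0.0187
scene {'fx': 472.87004157724186, 'fy': 472.87004157724186, 'cx': 315.07072193943304, 'cy': 239.96780741070756, 'dist': array([-0.12036365,  0.        ,  0.        ,  0.        ,  0.        ]), 'xyz': array([7.53954143e-04, 8.84172746e-01, 9.15310285e-01]), 'attitude': array([ 0.09869169, -0.23222741,  0.88034032, -0.40166069])}
top {'fx': 553.9947370477599, 'fy': 553.9947370477599, 'cx': 321.05535410937375, 'cy': 235.2719903589705, 'dist': array([0.05983686, 0.        , 0.        , 0.        , 0.        ]), 'xyz': array([0.36206335, 0.02923392, 1.27224252]), 'attitude': array([-0.02646387,  0.71574761, -0.69753753,  0.02112874])}
```

View pics/top0.png

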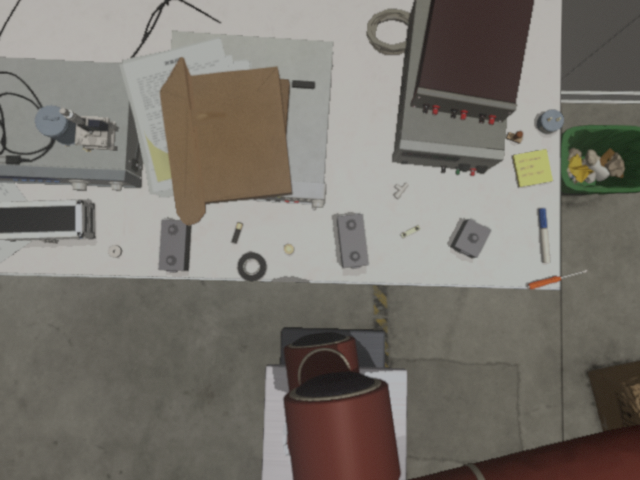

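View pics/scene0.png

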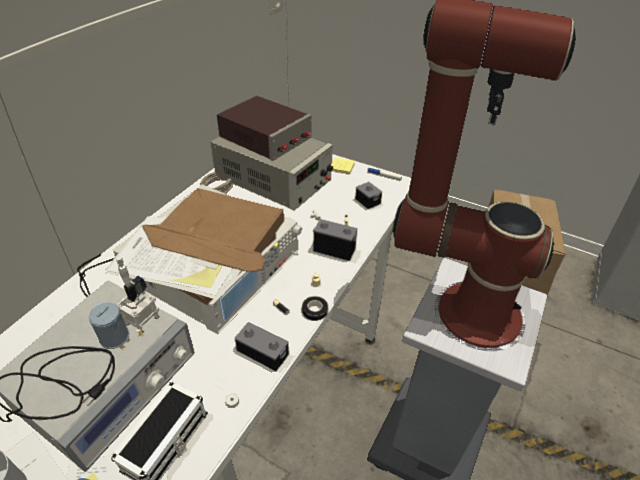

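Run:
```python
from plant import manip
import cv2,numpy as np
im=cv2.imread("pics/top0.png"); im2=cv2.imread("pics/scene0.png")
for c,I in (("top",im),("scene",im2)):
  for n in ("shallow_box_center","deep_box_lid","short_box_center"):
    for i,d in enumerate(manip.cut_out(n,c)):
        m=d["pixels"].astype(np.uint8)
        print(c,n,d["confidence"],d["rect"],m.sum(),cv2.minAreaRect(cv2.findNonZero(m)))
        np.save(f"pics/{c}_{n}_{i}.npy",m)
```

```text
top shallow_box_center 0.88 [160.4, 218.2, 192.4, 272.5] 1602 ((174.47569274902344, 245.3650665283203), (31.99563980102539, 53.88039016723633), 3.814074993133545)
top deep_box_lid 0.76 [339.5, 215.4, 367.8, 268.0] 1467 ((352.2491760253906, 241.61773681640625), (55.733272552490234, 27.9250545501709), 83.2901611328125)
top short_box_center 0.6 [451.5, 217.3, 493.6, 258.5] 1043 ((470.9000549316406, 238.20004272460938), (30.410520553588867, 36.224300384521484), 26.56505012512207)
scene shallow_box_center 0.72 [231.7, 322.3, 285.2, 371.2] 1654 ((260.8660583496094, 345.78826904296875), (55.821868896484375, 32.420894622802734), 27.21611213684082)
scene deep_box_lid 0.68 [315.1, 219.8, 359.0, 259.7] 1322 ((334.0163269042969, 238.5039520263672), (43.374977111816406, 32.749114990234375), 13.5704345703125)
scene short_box_center 0.88 [352.2, 182.0, 382.8, 208.9] 567 ((367.5000305175781, 195.00001525878906), (28.991374969482422, 23.33452033996582), 45.0)
```

```bash
cat > h.py <<'E'
import numpy as np,cv2
from plant import manip
from scipy.spatial.transform import Rotation as R
from scipy.optimize import minimize
def cam(c):
    k=manip.get_calibration(c); K=np.array([[k["fx"],0,k["cx"]],[0,k["fy"],k["cy"]],[0,0,1]])
    Rw=R.from_quat(k["attitude"],scalar_first=True).as_matrix()
    return K,np.array(k["dist"]),Rw,np.array(k["xyz"])
C={c:cam(c) for c in("top","scene")}
def proj(P,c):
    K,d,Rw,t=C[c]; rv,_=cv2.Rodrigues(Rw.T)
    return cv2.projectPoints(np.asarray(P,float).reshape(-1,1,3),rv,-Rw.T@t,K,d)[0].reshape(-1,2)
def ray(uv,c,z):
    K,d,Rw,t=C[c]; n=cv2.undistortPoints(np.array([[uv]],float),K,d)[0,0]
    v=Rw@np.array([n[0],n[1],1]); return t+v*(z-t[2])/v[2]
def boxpts(x,y,yaw,L,H,lugs,z0=0):
    P=[[sx*L/2,sy*.028,z] for z in(0,H) for sx,sy in((-1,-1),(1,-1),(1,1),(-1,1))]
    for l in lugs:
        P+=[[l+a*w/2,b*w/2,H+h] for w,h in((.023,0),(.010,.012)) for a,b in((-1,-1),(1,-1),(1,1),(-1,1))]
    P=np.array(P); c,s=np.cos(yaw),np.sin(yaw)
    return np.c_[x+c*P[:,0]-s*P[:,1],y+s*P[:,0]+c*P[:,1],P[:,2]+z0]
S=4
def sil(p,spec,c,rect,z0=0):
    L,H,lugs=spec;P=boxpts(*p,L,H,lugs,z0); uv=proj(P,c)-rect[:2]
    m=np.zeros((int(rect[3]-rect[1])*S,int(rect[2]-rect[0])*S),np.uint8)
    for part in [range(8)]+[range(8+8*i,16+8*i) for i in range(len(lugs))]:
        h=cv2.convexHull(((uv[list(part)]+.5)*S*16).astype(np.int32)); cv2.fillConvexPoly(m,h,1,shift=4)
    return cv2.resize(m.astype(np.float32),None,fx=1/S,fy=1/S,interpolation=cv2.INTER_AREA)
def fit(masks,spec,p0,z0=0):
    D={}
    for c,m in masks.items():
        x,y,w,h=cv2.boundingRect(m); r=[x-15,y-15,x+w+15,y+h+15]; D[c]=(r,m[r[1]:r[3],r[0]:r[2]].astype(np.float32))
    f=lambda q:sum(np.abs(sil([q[0]/100,q[1]/100,q[2]/10],spec,c,r,z0)-m).sum()/m.sum() for c,(r,m) in D.items())
    q=np.array([p0[0]*100,p0[1]*100,p0[2]*10])
    for s in(1,.3):
        o=minimize(f,q,method="Nelder-Mead",options=dict(initial_simplex=np.vstack([q]+[q+s*e for e in np.eye(3)]),xatol=.003,fatol=1e-4)); q=o.x
    return np.array([q[0]/100,q[1]/100,q[2]/10]),o.fun
SP={"shallow_box_center":(.112,.05,(-.034,.034)),"deep_box_lid":(.112,.08,(-.034,.034)),"short_box_center":(.07,.05,(0,))}
def wire(im,p,spec,c,z0=0):
    # 4x crop handled by caller
    return proj(boxpts(*p,*spec,z0),c)
E
cat > fit0.py <<'E'
from h import *
g={"shallow_box_center":((174,245),.05,0),"deep_box_lid":((352,241),.09,.12),"short_box_center":((471,238),.05,-.5)}
tiles=[]
for n,(uv,z,yaw) in g.items():
    P=ray(uv,"top",z)
    ms={c:np.load(f"pics/{c}_{n}_0.npy") for c in("top","scene")}
    for yw in (yaw,-yaw if yaw else .1):
      for sel in (("top",),("scene",),("top","scene")):
        p,f=fit({c:ms[c] for c in sel},SP[n],[P[0],P[1],yw]); print(n,sel,np.round(p,4),round(f,3))
    for c in("top","scene"):
        im=cv2.imread(f"pics/{c}0.png"); uvs=proj(boxpts(*p,*SP[n]),c); o=uvs.mean(0).astype(int)-25
        cr=cv2.resize(im[o[1]:o[1]+50,o[0]:o[0]+50],None,fx=5,fy=5,interpolation=cv2.INTER_CUBIC)
        q=((uvs-o+.5)*5).astype(int)
        for i in range(0,len(q),4): cv2.polylines(cr,[q[i:i+4]],True,(0,255,0) if i!=4 else (0,0,255),1)
        tiles.append(cr)
cv2.imwrite("pics/fit0.png",np.vstack([np.hstack(tiles[0::2]),np.hstack(tiles[1::2])]))
E
python3 fit0.py
```

```text
shallow_box_center ('top',) [ 0.4142  0.3682 -0.0273] 0.076
shallow_box_center ('scene',) [ 0.4156  0.3719 -0.037 ] 0.032
shallow_box_center ('top', 'scene') [ 0.4159  0.3697 -0.027 ] 0.158
shallow_box_center ('top',) [ 0.4143  0.3682 -0.0243] 0.076
shallow_box_center ('scene',) [ 0.4156  0.3719 -0.0368] 0.032
shallow_box_center ('top', 'scene') [ 0.4158  0.3699 -0.0295] 0.158
deep_box_lid ('top',) [ 0.433  -0.0293  0.1343] 0.054
deep_box_lid ('scene',) [ 0.4344 -0.0296  0.2401] 0.101
deep_box_lid ('top', 'scene') [ 0.4331 -0.0293  0.1335] 0.166
deep_box_lid ('top',) [ 0.4328 -0.0293  0.1315] 0.054
deep_box_lid ('scene',) [ 0.4345 -0.0298  0.2389] 0.101
deep_box_lid ('top', 'scene') [ 0.4332 -0.0292  0.1336] 0.166
short_box_center ('top',) [ 0.4476 -0.2938 -0.4773] 0.044
short_box_center ('scene',) [ 0.4498 -0.2869 -0.4968] 0.042
short_box_center ('top', 'scene') [ 0.4486 -0.2929 -0.459 ] 0.211
short_box_center ('top',) [ 0.4486 -0.2938  0.757 ] 0.281
short_box_center ('scene',) [ 0.4507 -0.2884  0.8476] 0.152
short_box_center ('top', 'scene') [ 0.4508 -0.2914  0.8083] 0.475
```

View pics/fit0.png

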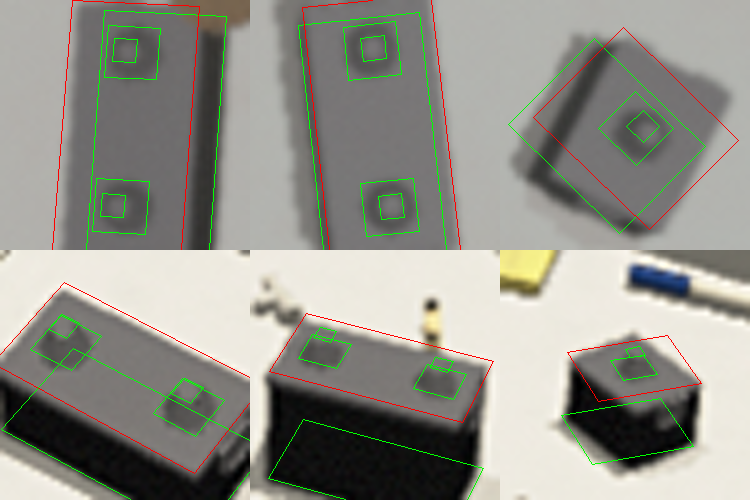

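Run:
```python
import cv2,numpy as np
T=cv2.imread("pics/top0.png");S=cv2.imread("pics/scene0.png")
def cr(I,x,y,w,h,k): 
    c=cv2.resize(I[y:y+h,x:x+w],None,fx=k,fy=k,interpolation=cv2.INTER_CUBIC)
    c=np.clip(c.astype(float)*1.6,0,255).astype(np.uint8)
    for i in range(0,w,5): cv2.putText(c,str(x+i),(i*k,8),0,.3,(0,0,255),1); cv2.line(c,(i*k,0),(i*k,h*k),(0,0,255) if i%10==0 else (0,90,0),1) if i%10==0 else 0
    for i in range(0,h,5): cv2.putText(c,str(y+i),(0,i*k+4),0,.3,(0,0,255),1); cv2.line(c,(0,i*k),(w*k,i*k),(0,0,255),1) if i%10==0 else 0
    return c
cv2.imwrite("pics/z1.png",np.hstack([cr(T,153,213,46,65,8),cr(T,328,208,46,65,8)]))
cv2.imwrite("pics/z2.png",np.hstack([cr(S,228,316,65,60,6),cr(S,307,212,60,60,6)]))
```

```text
(no output)
```

View pics/z1.png

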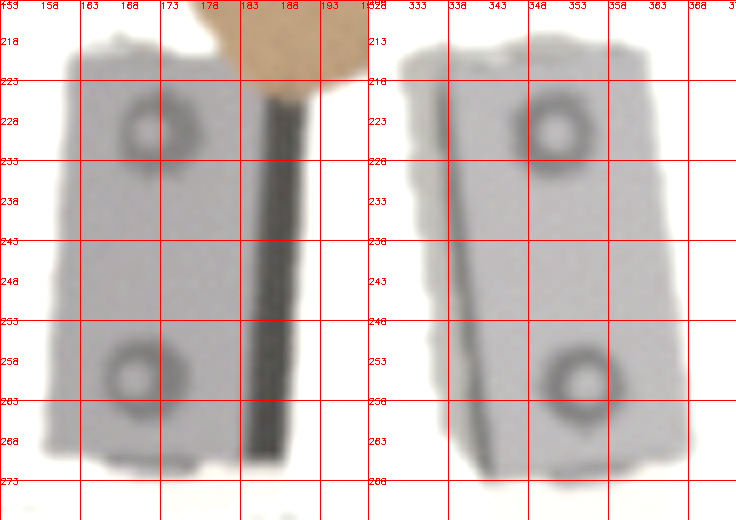

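View pics/z2.png

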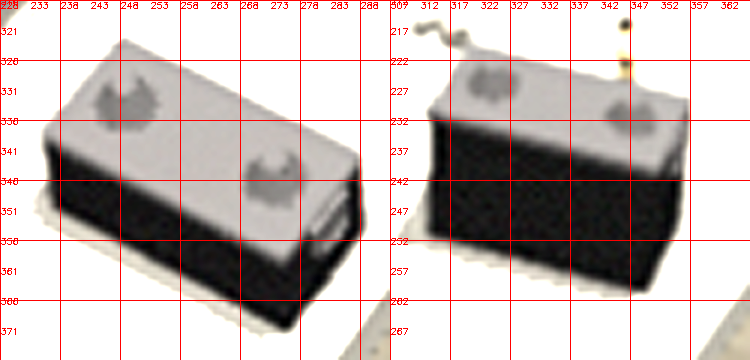

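Run:
```python
from h import *
D={"shallow":(.05,dict(top=[((9+162-9)/8+153-.4,133/8+213-.4),(147/8+153-.4,380/8+213-.4)],scene=[(127/6+228-.4,103/6+316-.4),(275/6+228-.4,182/6+316-.4)])),
"deep":(.08,dict(top=[((555-368)/8+328-.4,133/8+208-.4),((583-368)/8+328-.4,385/8+208-.4)],scene=[((494-390)/6+307-.4,83/6+212-.4),((632-390)/6+307-.4,118/6+212-.4)]))}
for n,(z,d) in D.items():
  for c,(a,b) in d.items():
    A=ray(a,c,z);B=ray(b,c,z)
    if c=="scene" : pass
    v=A-B if A[0]>B[0] else B-A
    print(n,c,A.round(4),B.round(4),"mid",((A+B)/2).round(4),"len",np.linalg.norm(v).round(4),"yaw",np.arctan2(v[1],v[0]).round(3))
print("bag tip",ray((192,224),"top",.2),ray((192,224),"top",.15))
```

```text
shallow top [0.4494 0.3669 0.05  ] [0.3812 0.368  0.05  ] mid [0.4153 0.3675 0.05  ] len 0.0682 yaw -0.016
shallow scene [0.4486 0.3706 0.05  ] [0.38   0.3732 0.05  ] mid [0.4143 0.3719 0.05  ] len 0.0686 yaw -0.037
deep top [ 0.4679 -0.0247  0.08  ] [ 0.4001 -0.0337  0.08  ] mid [ 0.434  -0.0292  0.08  ] len 0.0684 yaw 0.133
deep scene [ 0.4669 -0.0216  0.08  ] [ 0.4002 -0.0312  0.08  ] mid [ 0.4336 -0.0264  0.08  ] len 0.0674 yaw 0.142
bag tip [0.44975574 0.28903976 0.2       ] [0.45384495 0.30115483 0.15      ]
```

```bash
python3 -m creep '[[0,0,5.87,0,0,-0.02,1],[0,0,5.87,0,0,-0.02,1],[0,0,5.87,0,0,-0.02,1],[0,0,0,0.0216,-0.0325,0,1],[0,0,0,0.0216,-0.0325,0,1],[0,0,0,0.0216,-0.0325,0,1],[0,0,0,0.0216,-0.0325,0,1],[0,0,0,0.0216,-0.0325,0,1],[0,0,0,0.0216,-0.0325,0,1],[0,0,0,0.0216,-0.0325,0,1],[0,0,0,0.0216,-0.0325,0,1],[0,0,0,0.0216,-0.0325,0,1],[0,0,0,0.0216,-0.0325,0,1],[0,0,0,0.0216,-0.0325,0,1]]'
cat > to.py <<'E'
import sys
from h import *
def rep(x,y,z,yaw):
    s=manip.state(); r=R.from_quat(s["tool_rot"],scalar_first=True); p=np.array(s["tool_pos"])
    X=r.as_matrix()[:,0]; cy=np.arctan2(X[1],X[0])
    print("t",round(s["time"],2),"pos",p.round(4),"yaw",cy.round(4),"zax",r.as_matrix()[:,2].round(4),"w",round(s["gripper_width"],3),"F",np.round(s["contact_force"],1),"q",np.round(s["joint_pos"],2))
    print("tool shift",r.inv().apply(np.array([x,y,z])-p).round(4),"turn z deg",np.degrees(-(yaw-cy)).round(2))
    g=R.from_matrix(np.array([[np.cos(yaw),np.sin(yaw),0],[np.sin(yaw),-np.cos(yaw),0],[0,0,-1]]))
    print("rotvec deg",np.degrees((r.inv()*g).as_rotvec()).round(2),"shift in target frame",g.inv().apply(np.array([x,y,z])-p).round(4))
if __name__=="__main__": rep(*map(float,sys.argv[1:5]))
E
python3 to.py .415 .37 .29 -.027
```

```text
time: 1.57
tool_pos: [0.4209, -0.2477, 0.2916]
tool_rot: [0.0, 1.0, -0.013, 0.0]
contact_force: [0.9, -0.1, 0.2]
gripper_width: 1.003
t 1.57 pos [ 0.4209 -0.2477  0.2916] yaw -0.0268 zax [ 8.e-04 -7.e-04 -1.e+00] w 1.003 F [ 0.9 -0.1  0.2] q [-0.68 -0.31  1.84 -0.    1.61  0.91]
tool shift [-0.0225 -0.6173  0.0012] turn z deg 0.01
rotvec deg [ 0.04 -0.05  0.01] shift in target frame [-0.0226 -0.6173  0.0016]
```

```bash
python3 -m creep '[[0,0,0,-0.0014,-0.0386,0,1],[0,0,0,-0.0014,-0.0386,0,1],[0,0,0,-0.0014,-0.0386,0,1],[0,0,0,-0.0014,-0.0386,0,1],[0,0,0,-0.0014,-0.0386,0,1],[0,0,0,-0.0014,-0.0386,0,1],[0,0,0,-0.0014,-0.0386,0,1],[0,0,0,-0.0014,-0.0386,0,1],[0,0,0,-0.0014,-0.0386,0,1],[0,0,0,-0.0014,-0.0386,0,1],[0,0,0,-0.0014,-0.0386,0,1],[0,0,0,-0.0014,-0.0386,0,1],[0,0,0,-0.0014,-0.0386,0,1],[0,0,0,-0.0014,-0.0386,0,1],[0,0,0,-0.0014,-0.0386,0,1],[0,0,0,-0.0014,-0.0386,0,1],[0,0,0,0,0,0,1]]'
python3 to.py .415 .37 .015 -.027
python3 - <<'E'
from plant import manip
import cv2
cv2.imwrite("pics/a1.png",manip.grab_frame("scene"))
E
```

```text
time: 2.98
tool_pos: [0.413, 0.3735, 0.2905]
tool_rot: [-0.001, 1.0, -0.01, -0.001]
contact_force: [-1.0, -1.5, 0.9]
gripper_width: 1.0
t 2.98 pos [0.413  0.3735 0.2905] yaw -0.0209 zax [-0.0016  0.0017 -1.    ] w 1.0 F [-1.  -1.5  0.9] q [ 0.6  -0.14  1.7   0.    1.58  2.19]
tool shift [0.0025 0.004  0.2754] turn z deg 0.35
rotvec deg [-0.09  0.1   0.35] shift in target frame [0.0021 0.0035 0.2755]
```

View pics/a1.png

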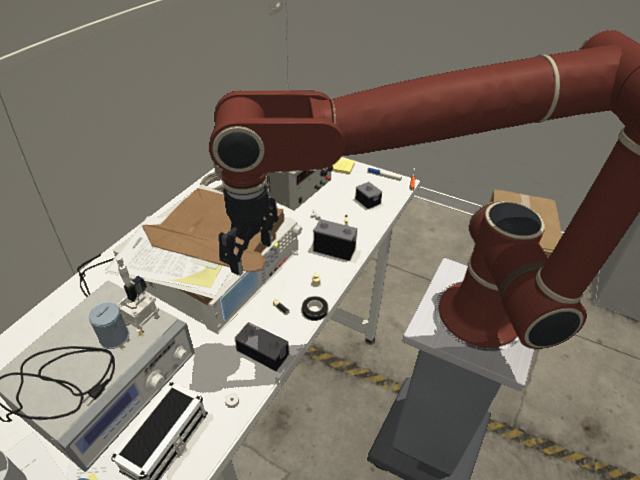

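```bash
python3 -m creep '[[0,0,0,0,0,0.02,1],[0,0,0,0,0,0.04,1],[0,0,0,0,0,0.04,1],[0,0,0,0,0,0.04,1],[0,0,0,0,0,0.03,1],[0,0,0,0,0,0.01,1],[0,0,0,0,0,0,1]]'
python3 to.py .415 .37 .015 -.027
python3 - <<'E'
from plant import manip
import cv2
I=manip.grab_frame("scene")
cv2.imwrite("pics/a2.png",cv2.resize(I[200:400,160:400],None,fx=3,fy=3))
E
```

```text
time: 3.62
tool_pos: [0.4124, 0.3665, 0.108]
tool_rot: [0.002, 1.0, -0.014, -0.003]
contact_force: [-0.6, 0.1, -0.6]
gripper_width: 0.997
t 3.62 pos [0.4124 0.3665 0.108 ] yaw -0.0275 zax [-0.0054 -0.0039 -1.    ] w 0.997 F [-0.6  0.1 -0.6] q [ 0.59 -0.01  1.89 -0.    1.27  2.19]
tool shift [ 0.003 -0.004  0.093] turn z deg -0.03
rotvec deg [ 0.23  0.3  -0.03] shift in target frame [ 0.0025 -0.0036  0.093 ]
```

View pics/a2.png

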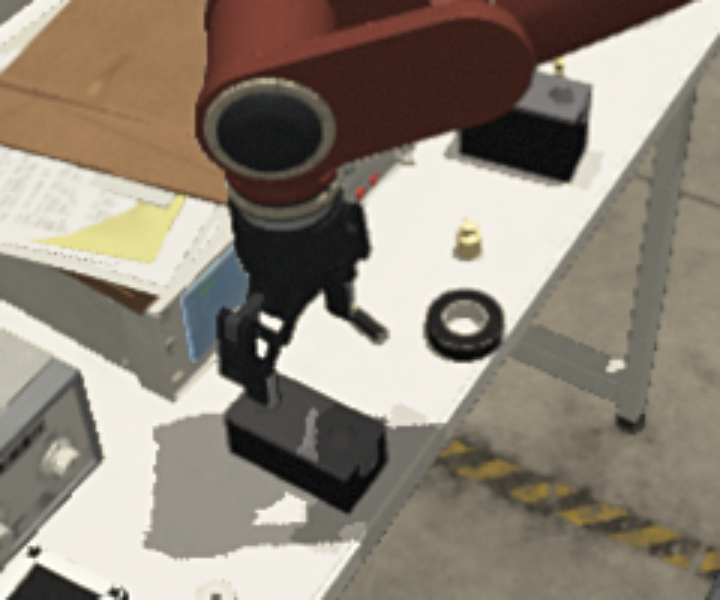

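```bash
python3 -m creep '[[0,0,0,0.002,0,0.01,1],[0,0,0,0,0,0,1],[0,0,0,0,0,0,1]]'
python3 to.py .415 .37 .015 -.027
```

```text
time: 3.92
tool_pos: [0.4173, 0.369, 0.103]
tool_rot: [-0.001, 1.0, -0.013, 0.001]
contact_force: [-0.3, -0.4, 0.0]
gripper_width: 1.002
t 3.92 pos [0.4173 0.369  0.103 ] yaw -0.0268 zax [ 0.0022  0.0015 -1.    ] w 1.002 F [-0.3 -0.4  0. ] q [ 0.59  0.    1.88 -0.    1.25  2.19]
tool shift [-0.0025 -0.0008  0.088 ] turn z deg 0.01
rotvec deg [-0.09 -0.13  0.01] shift in target frame [-0.0023 -0.0009  0.088 ]
```

```bash
python3 -m creep '[[0,0,0,0,-0.001,0.02,1],[0,0,0,0,0,0.03,1],[0,0,0,0,0,0.025,1],[0,0,0,0,0,0.01,1],[0,0,0,0,0,0,1],[0,0,0,0,0,0,1],[0,0,0,0,0,0,1]]'
python3 to.py .415 .37 .015 -.027
python3 - <<'E'
from plant import manip
import cv2
I=manip.grab_frame("scene")
cv2.imwrite("pics/a3.png",cv2.resize(I[200:400,160:400],None,fx=3,fy=3))
E
```

```text
time: 4.5
tool_pos: [0.4177, 0.3705, 0.0186]
tool_rot: [-0.001, 1.0, -0.013, 0.002]
contact_force: [0.7, 0.9, 0.4]
gripper_width: 0.999
t 4.5 pos [0.4177 0.3705 0.0186] yaw -0.0266 zax [ 0.003   0.0021 -1.    ] w 0.999 F [0.7 0.9 0.4] q [0.59 0.12 1.92 0.   1.09 2.19]
tool shift [-0.0027  0.0006  0.0035] turn z deg 0.03
rotvec deg [-0.12 -0.17  0.03] shift in target frame [-0.0027  0.0006  0.0036]
```

View pics/a3.png

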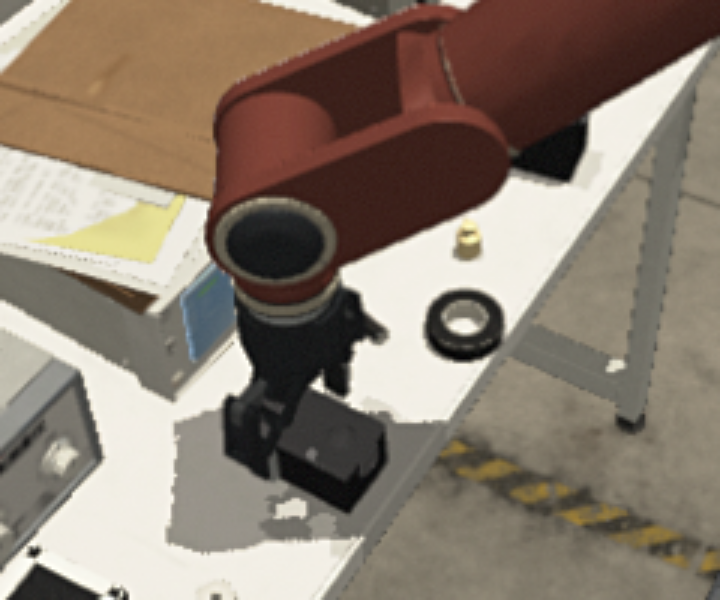

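```bash
python3 -m creep '[[0,0,0,-0.002,0,0.003,1],[0,0,0,0,0,0,0.8],[0,0,0,0,0,0,0.6],[0,0,0,0,0,0,0.4],[0,0,0,0,0,0,0.2],[0,0,0,0,0,0,0],[0,0,0,0,0,0,0],[0,0,0,0,0,0,0],[0,0,0,0,0,0,0],[0,0,0,0,0,0,0],[0,0,0,0,0,0,0]]'
python3 to.py .415 .37 .015 -.027
```

```text
time: 5.47
tool_pos: [0.4147, 0.3699, 0.014]
tool_rot: [-0.0, 1.0, -0.013, 0.0]
contact_force: [-0.3, 0.9, 5.7]
gripper_width: 0.649
t 5.47 pos [0.4147 0.3699 0.014 ] yaw -0.0266 zax [ 8.e-04  8.e-04 -1.e+00] w 0.649 F [-0.3  0.9  5.7] q [0.59 0.13 1.92 0.   1.09 2.19]
tool shift [ 0.0003 -0.0001 -0.001 ] turn z deg 0.02
rotvec deg [-0.05 -0.05  0.02] shift in target frame [ 0.0003 -0.0001 -0.001 ]
```

```bash
python3 -m creep '[[0,0,0,0,0,-0.01,0],[0,0,0,0,0,-0.025,0],[0,0,0,0,0,-0.035,0],[0,0,0,0,0,-0.04,0],[0,0,0,0,0,-0.04,0],[0,0,0,0,0,-0.04,0],[0,0,0,0,0,-0.04,0],[0,0,0,0,0,-0.035,0],[0,0,0,0,0,-0.02,0],[0,0,0,0,0,0,0],[0,0,0,0,0,0,0]]'
python3 to.py .434 -.028 .29 .137
python3 - <<'E'
from plant import manip
import cv2
cv2.imwrite("pics/a4.png",manip.grab_frame("scene"))
E
```

```text
time: 6.38
tool_pos: [0.4142, 0.3694, 0.2984]
tool_rot: [-0.0, 1.0, -0.013, 0.0]
contact_force: [-0.5, 1.0, -3.8]
gripper_width: 0.646
t 6.38 pos [0.4142 0.3694 0.2984] yaw -0.0266 zax [ 6.e-04  2.e-04 -1.e+00] w 0.646 F [-0.5  1.  -3.8] q [ 0.59 -0.15  1.69 -0.    1.59  2.19]
tool shift [0.0304 0.3968 0.0083] turn z deg -9.38
rotvec deg [-0.01 -0.04 -9.38] shift in target frame [-0.0347  0.3964  0.0084]
```

View pics/a4.png

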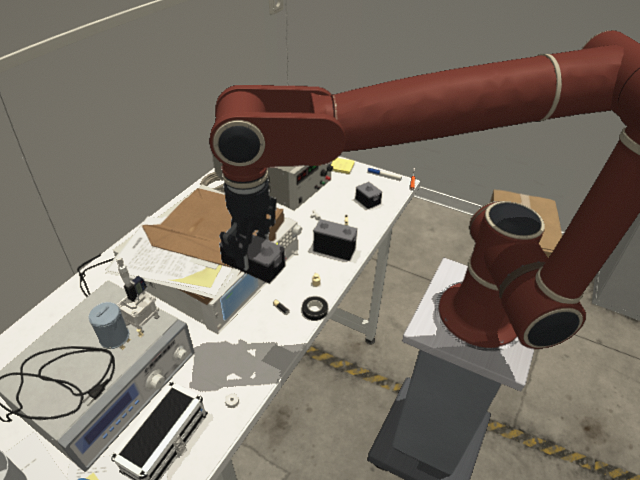

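```bash
python3 -m creep '[[0,0,-4.69,0,0,0,0],[0,0,-4.69,0,0,0,0],[0,0,0,-0.0015,0.0164,0,0],[0,0,0,-0.0026,0.03,0,0],[0,0,0,-0.0034,0.038,0,0],[0,0,0,-0.0034,0.038,0,0],[0,0,0,-0.0034,0.038,0,0],[0,0,0,-0.0034,0.038,0,0],[0,0,0,-0.0034,0.038,0,0],[0,0,0,-0.0034,0.038,0,0],[0,0,0,-0.0034,0.038,0,0],[0,0,0,-0.0034,0.038,0,0],[0,0,0,-0.0026,0.03,0,0],[0,0,0,-0.0013,0.016,0,0],[0,0,0,0,0,0,0],[0,0,0,0,0,0,0],[0,0,0,0,0,0,0]]'
python3 to.py .434 -.028 .125 .137
python3 - <<'E'
from plant import manip
import cv2
cv2.imwrite("pics/a5.png",manip.grab_frame("scene"))
E
```

```text
time: 7.85
tool_pos: [0.4327, -0.0273, 0.2959]
tool_rot: [-0.001, 0.998, 0.069, -0.002]
contact_force: [-0.0, 0.1, -2.2]
gripper_width: 0.646
t 7.85 pos [ 0.4327 -0.0273  0.2959] yaw 0.1375 zax [-0.004   0.0015 -1.    ] w 0.646 F [-0.   0.1 -2.2] q [-0.24 -0.45  1.94  0.    1.66  1.2 ]
tool shift [0.0018 0.0013 0.1709] turn z deg 0.03
rotvec deg [-0.12  0.22  0.03] shift in target frame [0.0011 0.0009 0.1709]
```

View pics/a5.png

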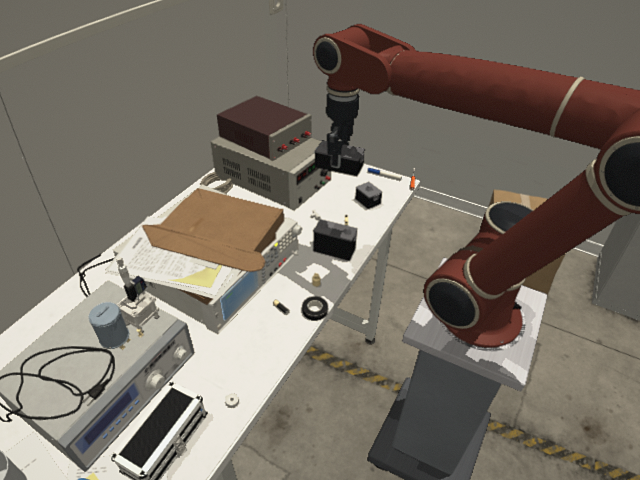

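```bash
python3 -m creep '[[0,0,0,0,0,0.015,0],[0,0,0,0,0,0.03,0],[0,0,0,0,0,0.035,0],[0,0,0,0,0,0.035,0],[0,0,0,0,0,0.03,0],[0,0,0,0,0,0.02,0],[0,0,0,0,0,0.006,0],[0,0,0,0,0,0,0],[0,0,0,0,0,0,0],[0,0,0,0,0,0,0]]'
python3 to.py .434 -.028 .094 .137
python3 - <<'E'
from h import *
I=manip.grab_frame("scene");T=manip.grab_frame("top")
a=cv2.resize(I[170:290,270:390],None,fx=4,fy=4,interpolation=cv2.INTER_CUBIC)
pd=proj(boxpts(.434,-.027,.137,*SP["deep_box_lid"]),"scene")
s=manip.state();p=s["tool_pos"];ps=proj(boxpts(p[0],p[1],.137,*SP["shallow_box_center"],z0=p[2]-.014),"scene")
b=a.copy()
for q,col in((pd,(0,255,0)),(ps,(0,0,255))):
    u=((q-[270,170]+.5)*4).astype(int)
    for i in range(0,len(u),4): cv2.polylines(b,[u[i:i+4]],True,col,1)
cv2.imwrite("pics/a6.png",np.clip(np.hstack([a,b])*1.0,0,255)[:, :])
cv2.imwrite("pics/a6.png",cv2.resize(np.hstack([np.clip(a.astype(float)*2,0,255).astype(np.uint8),b]),(800,400)))
E
```

```text
time: 8.73
tool_pos: [0.435, -0.0279, 0.1295]
tool_rot: [0.001, 0.998, 0.069, 0.002]
contact_force: [0.3, -0.2, -1.7]
gripper_width: 0.646
t 8.73 pos [ 0.435  -0.0279  0.1295] yaw 0.138 zax [ 3.5e-03 -8.0e-04 -1.0e+00] w 0.646 F [ 0.3 -0.2 -1.7] q [-0.24 -0.35  2.14  0.    1.34  1.2 ]
tool shift [-0.0011 -0.0001  0.0355] turn z deg 0.06
rotvec deg [ 0.07 -0.2   0.06] shift in target frame [-0.001  -0.      0.0355][ WARN:0@3.447] global loadsave.cpp:1063 imwrite_ Unsupported depth image for selected encoder is fallbacked to CV_8U.
```

View pics/a6.png

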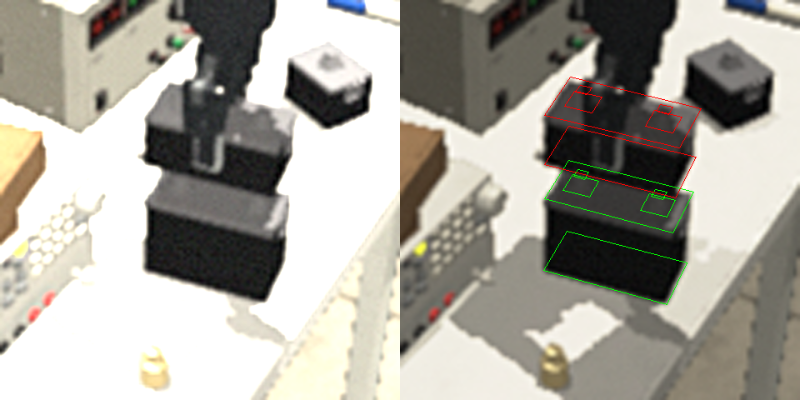

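```bash
python3 -m creep '[[0,0,0,0,0,0.006,0],[0,0,0,0,0,0.006,0],[0,0,0,0,0,0.006,0],[0,0,0,0,0,0.005,0],[0,0,0,0,0,0.003,0],[0,0,0,0,0,0,0],[0,0,0,0,0,0,0],[0,0,0,0,0,0,0]]'
python3 to.py .434 -.028 .094 .137
```

```text
time: 9.5
tool_pos: [0.4337, -0.028, 0.1015]
tool_rot: [0.0, 0.998, 0.068, 0.0]
contact_force: [0.1, 0.4, -2.9]
gripper_width: 0.648
t 9.5 pos [ 0.4337 -0.028   0.1015] yaw 0.1371 zax [ 3.e-04 -0.e+00 -1.e+00] w 0.648 F [ 0.1  0.4 -2.9] q [-0.24 -0.31  2.17  0.    1.29  1.2 ]
tool shift [0.0003 0.     0.0075] turn z deg 0.0
rotvec deg [ 0.   -0.02  0.  ] shift in target frame [0.0003 0.     0.0075]
```

No contact force yet; still 7.5 mm to go.

```bash
python3 -m creep '[[0,0,0,0,0,0.003,0],[0,0,0,0,0,0.002,0],[0,0,0,0,0,0.001,0],[0,0,0,0,0,0,0],[0,0,0,0,0,0,0]]'
python3 to.py .434 -.028 .094 .137
python3 -m creep '[[0,0,0,0,0,0.001,0],[0,0,0,0,0,0.001,0],[0,0,0,0,0,0,0],[0,0,0,0,0,0,0]]'
python3 to.py .434 -.028 .094 .137
```

```text
time: 9.92
tool_pos: [0.4335, -0.0279, 0.0952]
tool_rot: [-0.0, 0.998, 0.069, -0.0]
contact_force: [-0.5, 0.4, -2.5]
gripper_width: 0.644
t 9.92 pos [ 0.4335 -0.0279  0.0952] yaw 0.1372 zax [-2.e-04  1.e-04 -1.e+00] w 0.644 F [-0.5  0.4 -2.5] q [-0.24 -0.3   2.17  0.    1.27  1.2 ]
tool shift [0.0005 0.0001 0.0012] turn z deg 0.01
rotvec deg [-0.    0.01  0.01] shift in target frame [0.0005 0.0001 0.0012]
time: 10.25
tool_pos: [0.4339, -0.028, 0.094]
tool_rot: [0.0, 0.998, 0.069, 0.0]
contact_force: [-1.2, 0.3, 3.4]
gripper_width: 0.647
t 10.25 pos [ 0.4339 -0.028   0.094 ] yaw 0.1372 zax [ 4.e-04 -1.e-04 -1.e+00] w 0.647 F [-1.2  0.3  3.4] q [-0.24 -0.3   2.17  0.    1.27  1.2 ]
tool shift [ 0.0001  0.     -0.    ] turn z deg 0.01
rotvec deg [ 0.01 -0.02  0.01] shift in target frame [ 0.0001  0.     -0.    ]
```

```bash
python3 -m creep '[[0,0,0,0,0,0,0.7],[0,0,0,0,0,0,0.8],[0,0,0,0,0,0,0.9],[0,0,0,0,0,0,1],[0,0,0,0,0,0,1],[0,0,0,0,0,0,1],[0,0,0,0,0,0,1],[0,0,0,0,0,0,1]]'
python3 to.py .434 -.028 .3 .137
```

```text
time: 10.92
tool_pos: [0.4336, -0.0279, 0.0933]
tool_rot: [0.0, 0.998, 0.069, 0.0]
contact_force: [-0.4, 0.2, 0.2]
gripper_width: 0.999
t 10.92 pos [ 0.4336 -0.0279  0.0933] yaw 0.1372 zax [ 0. -0. -1.] w 0.999 F [-0.4  0.2  0.2] q [-0.24 -0.3   2.17 -0.    1.27  1.2 ]
tool shift [ 4.000e-04  1.000e-04 -2.067e-01] turn z deg 0.01
rotvec deg [ 0.   -0.    0.01] shift in target frame [ 4.000e-04  1.000e-04 -2.067e-01]
```

```bash
python3 -m creep '[[0,0,0,0,0,-0.008,1],[0,0,0,0,0,-0.02,1],[0,0,0,0,0,-0.03,1],[0,0,0,0,0,-0.035,1],[0,0,0,0,0,-0.035,1],[0,0,0,0,0,-0.035,1],[0,0,0,0,0,-0.03,1],[0,0,0,0,0,-0.012,1],[0,0,0,0,0,0,1],[0,0,0,0,0,0,1]]'
python3 - <<'E'
from h import *
I=manip.grab_frame("scene")
a=cv2.resize(I[150:290,270:410],None,fx=4,fy=4,interpolation=cv2.INTER_CUBIC);b=a.copy()
for pz,sp,col in((0,"deep_box_lid",(0,255,0)),(.08,"shallow_box_center",(0,0,255))):
    u=((proj(boxpts(.434,-.028,.137,*SP[sp],z0=pz),"scene")-[270,150]+.5)*4).astype(int)
    for i in range(0,len(u),4): cv2.polylines(b,[u[i:i+4]],True,col,1)
cv2.imwrite("pics/a7.png",cv2.resize(np.hstack([np.clip(a.astype(float)*2,0,255).astype(np.uint8),b]),(800,400)))
E
```

```text
time: 11.75
tool_pos: [0.4335, -0.0279, 0.2981]
tool_rot: [0.0, 0.998, 0.069, 0.0]
contact_force: [0.3, 0.2, -0.1]
gripper_width: 0.999
```

View pics/a7.png

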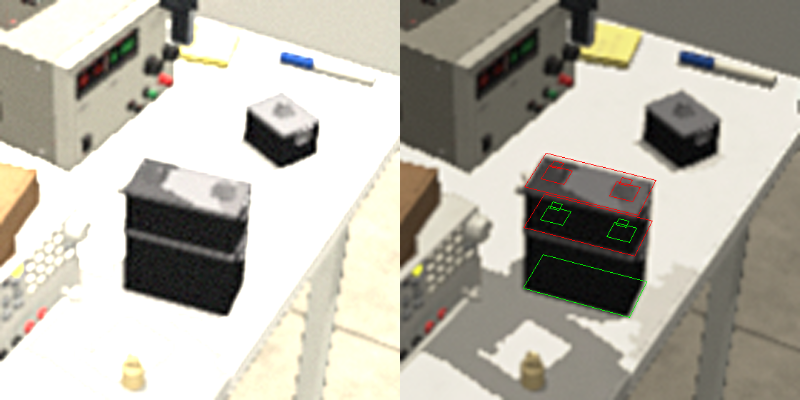

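```bash
python3 -m creep '[[0,0,0,0,0.02,0,1],[0,0,0,0,0.04,0,1],[0,0,0,0,0.04,0,1],[0,0,0,0,0.04,0,1],[0,0,0,0,0.04,0,1],[0,0,0,0,0.04,0,1],[0,0,0,0,0.04,0,1],[0,0,0,0,0.04,0,1],[0,0,0,0,0.02,0,1],[0,0,0,0,0,0,1],[0,0,0,0,0,0,1]]'
python3 - <<'E'
from h import *
I=manip.grab_frame("scene");T=manip.grab_frame("top");cv2.imwrite("pics/t8.png",T);cv2.imwrite("pics/s8.png",I)
a=cv2.resize(I[200:270,305:370],None,fx=8,fy=8,interpolation=cv2.INTER_CUBIC)
b=cv2.resize(T[200:270,325:375],None,fx=8,fy=8,interpolation=cv2.INTER_CUBIC)
o=np.clip(np.hstack([a,b]).astype(float)*1.8,0,255).astype(np.uint8)
cv2.imwrite("pics/a8.png",cv2.resize(o,None,fx=.86,fy=.86)); print(o.shape)
E
```

```text
time: 12.72
tool_pos: [0.4762, -0.3449, 0.2946]
tool_rot: [-0.002, 0.998, 0.068, -0.002]
contact_force: [-0.6, 0.1, -0.6]
gripper_width: 0.997
(560, 920, 3)
```

View pics/a8.png

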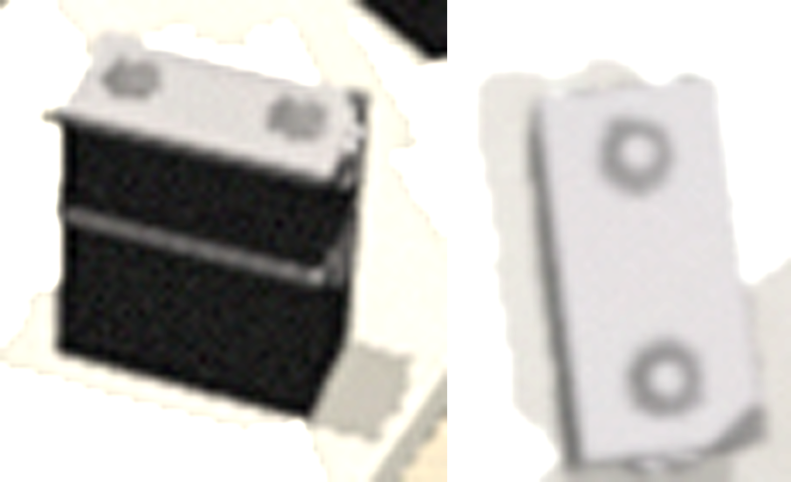

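View pics/t8.png

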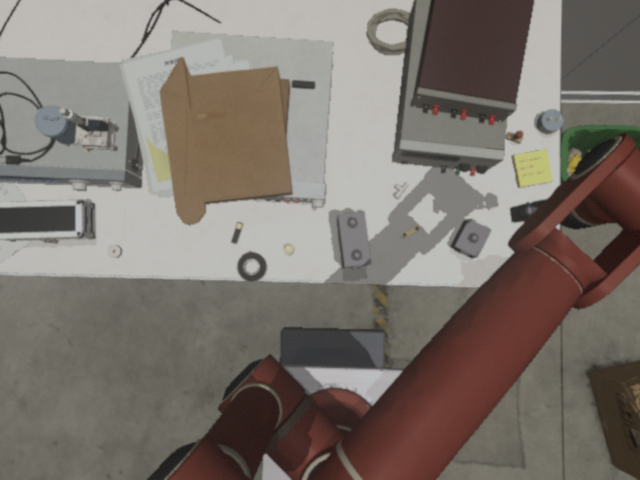

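Run:
```python
from h import *
for z in (.13,.138):
  for c,(a,b) in dict(top=[(352.4,222.3),(356.3,254.5)],scene=[(323.6,210.8),(347.8,216.7)]).items():
    A=ray(a,c,z);B=ray(b,c,z);v=A-B
    print(z,c,"mid",((A+B)/2).round(4),"len",np.linalg.norm(v).round(4),"yaw",np.arctan2(v[1],v[0]).round(3))
s=manip.cut_out("short_box_center","top")[0]; print(s["confidence"],s["rect"])
print(manip.state()["contact_force"],manip.state()["joint_vel"].round(3))
```

```text
0.13 top mid [ 0.4343 -0.03    0.13  ] len 0.0671 yaw 0.142
0.13 scene mid [ 0.4354 -0.0271  0.13  ] len 0.0692 yaw 0.144
0.138 top mid [ 0.4338 -0.0296  0.138 ] len 0.0666 yaw 0.142
0.138 scene mid [ 0.431  -0.0178  0.138 ] len 0.0685 yaw 0.144
0.84 [448.3, 219.7, 490.8, 258.3]
[0.49555445 0.92092156 0.05897393] [ 0.007 -0.012 -0.007 -0.002 -0.001 -0.001]
```

```bash
python3 -c "
from plant import manip
print(manip.job_done())"
```

```text
the job is handed in; nothing more can be done
None
```

I gripped the shallow box across its width, carried it above the bag and lowered it in the gripper onto the deep box. I then opened the jaws, raised the arm clear and moved it aside before handing in at about 12.9 s. `job_done` gives no verdict, so the result rests on my own checks.

- **Seating:** the contact force only rose at TCP height 0.094 m, the height expected for fully home. The last pictures show the boxes flush and level. A thin, even grey strip shows between them; I take it to be the deep box's lid rim.
- **Alignment:** measured from the lugs at the seated height, the shallow box is within about 2 mm and 0.01 rad of where the deep box was measured at the start.
- **Camera disagreement:** the two cameras differ by about 3–4 mm in y. The offset is similar for both boxes, so it largely cancels out of the alignment check. My silhouette fits also overlaid poorly, so I used the lug centres instead.
- **Other boxes:** the short box's outline moved 1–3 pixels (a few mm) between the network's two readings. It was never approached or touched. The deep box stands where it was to within those same 2 mm, judged by the box now locked on it.
- **Robot:** at hand-in the tool was clear of everything, with only about 1 N of sensor noise reading.

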